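Find the stamped bottle crate and push it to the dispatch line

TASK

Two identical plywood bottle crates stand on the bench: tip both over towards the robot, so that each lies on its near side with its underside looking away from the robot, and see which one has the round stamp burnt underneath. Only when both lie, push the stamped one, still lying on that side, along the bench until it is wholly between the two steel strips of the dispatch line. Use the fingers only to push, never grasp or lift a crate, and leave the other crate where it fell and everything else where it stands.

Things in the scene. Friction and masses are not known exactly. Their poses are not given: they have to be found in the camera images.
- crate_stamped: Empty open plywood bottle crate, 80 x 80 x 130 mm high, walls 6 mm, about 0.2 kg (varies), outwardly like the other; which is left is random. Origin: centre of the underside; z to the mouth; at the start upright, -x to the robot (yaw within 0.18 rad). This one carries the stamp: a ring 56 mm across with a 24 mm dot in it, burnt dark in the middle of the underside.
- crate_plain: Empty open plywood bottle crate, 80 x 80 x 130 mm high, walls 6 mm, about 0.2 kg (varies), outwardly like the other; which is left is random. Origin: centre of the underside; z to the mouth; at the start upright, -x to the robot (yaw within 0.18 rad). This one has a bare plywood underside.
- crate_stamped_mouth (a point): Centre of the open mouth of crate_stamped, 130 mm from the underside.
- crate_stamped_near_edge (a point): Middle of the lower edge of crate_stamped nearest the robot, about which it tips (40 mm from the origin, along -x); it stays on the bench. The crate tips when its far wall is dragged towards the robot near the top; past some 35 degrees it falls by itself and stays on its near side, then 80 mm high, underside upright and facing away from the robot.
- crate_plain_mouth (a point): Centre of the open mouth of crate_plain, 130 mm from the underside.
- crate_plain_near_edge (a point): Middle of the lower edge of crate_plain nearest the robot, about which it tips (40 mm from the origin, along -x); it stays on the bench. The crate tips when its far wall is dragged towards the robot near the top; past some 35 degrees it falls by itself and stays on its near side, then 80 mm high, underside upright and facing away from the robot.
- dispatch_line: The dispatch line: two thin flat steel strips let flush into the bench, each 340 mm long and 10 mm wide, parallel, with a 140 mm wide lane between them; nothing to bump into. Origin: middle of the lane on the bench; x along the strips, y across. It lies between the two crates and runs roughly away from the robot (yaw within 0.06 rad).
- vial: Bystander: small dark brown bottle with a white cap, 36 mm across, 75 mm high. Origin: middle of the underside.
- jar: Bystander: white screw-top jar, 54 mm across, 55 mm high. Origin: middle of the underside.
- white_bottle: Bystander: white bottle, 72 mm across, 150 mm high. Origin: middle of the underside.
- spray_can: Bystander: bare metal can with a white cap, 62 mm across, 170 mm high. Origin: middle of the underside.
- scoop_cup: Bystander: open white cup, 66 mm across, 60 mm high. Origin: middle of the underside.
- calculator: Bystander: white desk calculator lying flat, 85 x 130 x 14 mm. Origin: middle of the underside.
- spatula: Bystander: spatula lying flat, 200 mm long. Origin: on its underside, near its middle.
Mind the look-alikes: they are no part of the job. Leave any turquoise look-alike of the crate_plain alone. Leave any red look-alike of the crate_stamped alone.

How it is judged:
By the outcome, as a careful person would: the job done as asked, in the order asked, and still so for the second after the job is handed in, with the robot touching nothing.
It also fails if it takes over 69 s, if anything falls off the work surface, if the arm or the gripper's body presses on something with over 40 N, if the wrist force passes 120 N, or if a joint passes its speed limit or range.

ROBOT

A 6-joint arm with a two-finger parallel gripper is mounted at the origin on the work surface. World frame = base frame: x ahead of the robot, y to its left, z up, the work surface at z = 0. Lengths are in m, angles in degrees, forces in N, time in s.
With the tool pointing down it reaches from about 0.25 to 0.725 m from the base axis. Payload 9.7 kg.
Tool frame: the origin (TCP) lies at the very end of the fingers, on their centre line; the grasp point (between the pads) lies 19 mm behind it; z points along the fingers, y is the line along which they close (so a half turn about z gives the same grasp; the last joint's range is limited). The gripper opens to 85 mm and grips with 20 to 120 N. Pads are 22 mm wide; open, the fingers measure 114 mm over their backs; the gripper's body (76 mm by 85 mm) begins 54 mm behind the grasp point. The pads swing forward as they close: fully open they stand 13 mm farther back than shut.
Start: joints at [72.365, 4.979, 10.078, 95.1, 0, 90], TCP at [0.167, 0.524, 0.231] pointing down, gripper open.
Joint ranges: [-179.16, 179.16], [-48.56, 103.87], [-65.8, 70.77], [-126.05, 130.52], [-82.76, 87.17], [-180, 180]. Speed limits (degrees/s): [127.2, 127.2, 147.25, 180, 180, 180].

INTERFACE

Orientations are given as [roll, pitch, yaw] about the fixed x, y, z axes, in that order (R = Rz(yaw) Ry(pitch) Rx(roll)).
In Python, from workcell import telemetry, optics, workorder gives the robot as it stands.
- The arm moves only by the shell command python3 -m handwheel 'ROWS' [FORCE]. ROWS is JSON, a list of rows, each an object of numbers: "tx", "ty", "tz": the shift along the tool's x, y, z in m; "ax", "ay", "az": the turn, a rotation vector about the tool's x, y, z in degrees; "jaw": the gripper command: -1 is shut, 1 is fully open, values between are in proportion. A call has exactly 10 rows; each row shifts and turns the commanded pose from where the row before left it, along the tool's axes as they then stand; what a row does not reach is not made up. A row lasts 1/8 s, in which the tool goes at most 62.5 mm and 10.7 degrees, less where a joint would pass 70% of its speed; a pose out of reach is approached as far as the arm can. A call is refused whole if a number of a shift passes 0.0625 or a number of a turn 10.7, either way. A call with a gripper value outside its range is refused whole. The fingers move at their own pace and stop on an object; FORCE is the grip in N (left out, the last holds). Time passes only in rows, so rows that do not move let the fingers close, or fill a call up. It gives the time, the measured TCP pose, the force, the opening and the grip force at its end, in the units of the state.
- telemetry.get_obs(): the state, without advancing time (a new reading comes with each control period).
- optics.camera(name): name is "scene" or "top"; returns a dict with "color" (384x512x3 uint8, red, green, blue), "K" (3x3 intrinsics, pixels), "k1" (the pictures are not rectified: a ray, as slopes to the right and down, at radius r is drawn at 1 + k1 r^2 times it, then the intrinsics apply), "extrinsics" (4x4, takes a point from camera to world coordinates). Camera axes: x right, y down, z forward; pixel columns grow to the right and rows downward; lengths in m; the calibration is good to about 2 mm. A picture is of the moment at which its call begins. There is no depth.
- workorder.job_done(): hands the job in; it is judged then, once.
The state is a dict: "time": time; "q": joint angles; "qd": joint speeds; "joint_efforts": joint torques, N m; "ee_pos": TCP position; "tcp_rot": TCP orientation; "wrist_force": force on the tool from outside, world axes, zero at the start; "torque": the same for the moment, N m; "opening": finger opening in m; "grasp_force": force on a finger pad.
Only numpy, scipy, OpenCV 4.12 (cv2) and the standard library are available. Lean on these libraries where they do the work, as an engineer would, in place of code of your own. Each camera call takes 0.05 s, during which the arm holds its last target. There are 200 camera calls.

## Working session

There is one attempt and no reset: what is moved stays moved. The work goes in short steps, Python scripts to look and compute and a shell command to move; the robot and the scene stay as the last step left them, time stands still between calls to the robot, and variables do not carry over. Pictures are saved under pics/ and viewed, at most 10 in all, crops included, and the job is handed in when it is done.

```bash
mkdir -p pics; ls; python3 - <<'E'
from workcell import telemetry, optics
import cv2, numpy as np
print(telemetry.get_obs())
for n in("scene","top"):
    c=optics.camera(n); print(n,c["K"],c["k1"],np.round(c["extrinsics"],3))
    cv2.imwrite(f"pics/{n}0.png",c["color"][:,:,::-1])
E
```

```text
pics
{'time': 0.0, 'q': array([ 7.23650338e+01,  5.00935221e+00,  1.00350761e+01,  9.50997974e+01,
       -3.62282941e-04,  9.00017452e+01]), 'qd': array([ 0.00072245, -0.07624869, -0.02876471, -0.06654242,  0.01109959,
       -0.06358535]), 'joint_efforts': array([ 4.35034608e-04, -5.20386887e+01,  4.64805901e+01,  1.62800378e-02,
        1.63968907e-04, -4.58626715e-06]), 'ee_pos': array([0.16655551, 0.52393394, 0.23060541]), 'tcp_rot': array([-1.79925927e+02,  3.64538939e-04,  1.62363289e+02]), 'wrist_force': array([ 0.14093785,  0.06037051, -0.00036215]), 'torque': array([ 0.0195712 , -0.03373634,  0.04898169]), 'grasp_force': 0.0, 'opening': 0.08557147124893694}
scene [[428.90701224   0.         255.82216639]
 [  0.         428.90701224 193.87259917]
 [  0.           0.           1.        ]] -0.14496271756400037 [[ 0.625  0.664 -0.411  1.129]
 [ 0.78  -0.535  0.324 -0.478]
 [-0.005 -0.523 -0.852  1.367]
 [ 0.     0.     0.     1.   ]]
top [[349.56623363   0.         251.60252393]
 [  0.         349.56623363 192.65873908]
 [  0.           0.           1.        ]] -0.09994402787888128 [[-0.012 -0.999  0.053  0.484]
 [-1.     0.013  0.007  0.002]
 [-0.007 -0.053 -0.999  1.3  ]
 [ 0.     0.     0.     1.   ]]
```

View pics/scene0.png

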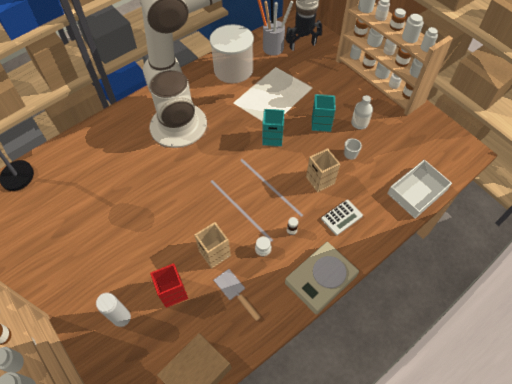

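View pics/top0.png

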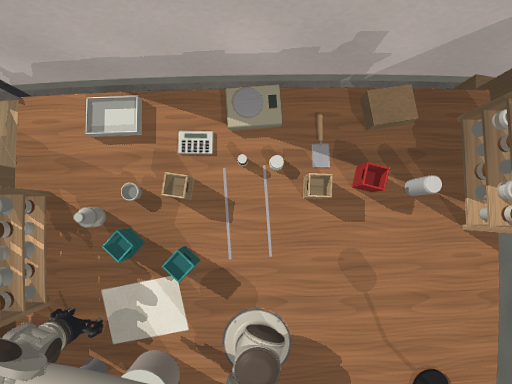

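The scene has two plywood crates at top-view pixels (177,186), left, and (318,186), right. In the scene view they are at (323,170) and (212,245). The red box (371,177) and the turquoise boxes (123,245) and (180,264) are look-alikes. Strips run near x≈227 and x≈267 in the top view. I'll measure the crates and strips and confirm them in a crop.

```bash
cat > h.py <<'E'
import cv2, numpy as np
from workcell import telemetry, optics
def ray(c,px,z):
    K,k=c["K"],c["k1"]; d=(np.array(px,float)-K[:2,2])/[K[0,0],K[1,1]]
    u=d.copy()
    for _ in range(20): u=d/(1+k*(u@u))
    T=c["extrinsics"]; v=T[:3,:3]@[u[0],u[1],1]; o=T[:3,3]
    return (o+v*(z-o[2])/v[2])[:2]
def pix(c,p):
    T=c["extrinsics"]; q=T[:3,:3].T@(np.array(p)-T[:3,3]); u=q[:2]/q[2]
    return u*(1+c["k1"]*(u@u))*c["K"][0,0]+c["K"][:2,2]
def crop(c,r,s,name):
    x0,y0,x1,y1=r; im=c["color"][y0:y1,x0:x1,::-1]
    cv2.imwrite("pics/"+name,cv2.resize(im,None,fx=s,fy=s,interpolation=cv2.INTER_CUBIC))
E
python3 - <<'E'
from h import *
c=optics.camera("top"); im=c["color"]; hsv=cv2.cvtColor(im,cv2.COLOR_RGB2HSV)
for p in [(165,180),(177,175),(318,175),(305,185),(200,220),(340,200)]: print(p,im[p[1],p[0]],hsv[p[1],p[0]])
g=((hsv[:,:,0]>11)&(hsv[:,:,0]<30)&(hsv[:,:,2]>110)&(hsv[:,:,1]<150)).astype(np.uint8)
n,l,s,ce=cv2.connectedComponentsWithStats(cv2.morphologyEx(g,cv2.MORPH_CLOSE,np.ones((3,3))))
for i in range(1,n):
    if s[i,4]>80 and 150<s[i,1]<230:
        pts=np.argwhere(l==i)[:,::-1]; h=cv2.convexHull(pts.astype(np.int32))
        w=np.array([ray(c,p[0],.13) for p in h],np.float32)
        print(i,s[i],np.round(cv2.minAreaRect(w)[0],4),cv2.minAreaRect(w)[1:], np.round(w.min(0),3),np.round(w.max(0),3))
for st in [((224,168),(230,258)),((264.5,166),(270.5,256))]: print([np.round(ray(c,p,0),4) for p in st])
for nm,p,z in [("jar",(276,158),.055),("vial",(242,156),.075),("spat",(320,165),.0),("red",(371,170),.13),("calc",(196,152),.014),("cup",(130,186),.06)]: print(nm,np.round(ray(c,p,z),3))
crop(c,(150,140,345,265),4,"crop0.png")
E
```

```text
(165, 180) [116  99  76] [ 17  88 116]
(177, 175) [136 114  88] [ 16  90 136]
(318, 175) [137 116  89] [ 17  89 137]
(305, 185) [138 114  86] [ 16  96 138]
(200, 220) [155 109  73] [ 13 135 155]
(340, 200) [107  76  52] [ 13 131 107]
[array([0.647 , 0.1128]), array([0.312 , 0.0936])]
[array([ 0.6525, -0.0389]), array([ 0.3177, -0.0564])]
jar [ 0.674 -0.079]
vial [0.679 0.042]
spat [ 0.654 -0.247]
red [ 0.618 -0.397]
calc [0.707 0.216]
cup [0.58  0.449]
```

View pics/crop0.png

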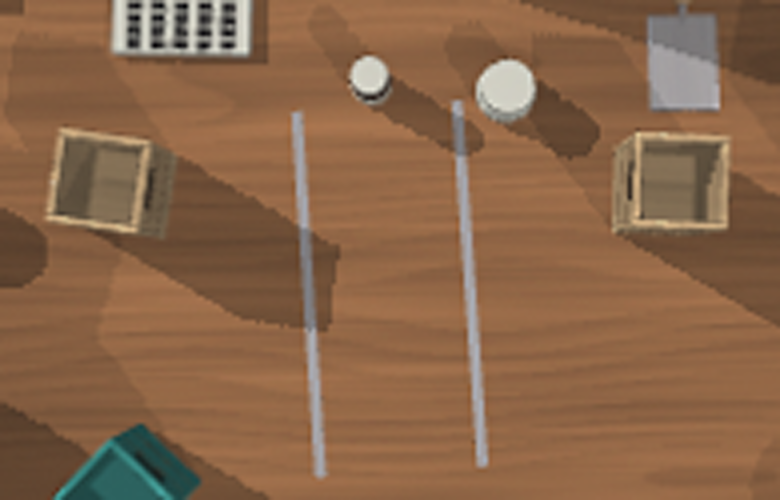

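The crop shows two plywood crates. The left rim corners are at crop pixels (62,128), (153,141), (141,232), (47,220). The right rim corners are at (638,133), (728,135), (728,229), (635,228). They are the only bare-wood crates, so they are the two meant.

```bash
python3 - <<'E'
from h import *
c=optics.camera("top")
f=lambda p,z: ray(c,(150+(p[0]+.5)/4-.5,140+(p[1]+.5)/4-.5),z)
for q in ([(62,128),(153,141),(141,232),(47,220)],[(638,133),(728,135),(728,229),(635,228)]):
    w=np.array([f(p,.13) for p in q]); print(np.round(w,4).tolist(),"c",w.mean(0),"sides",[np.linalg.norm(w[i]-w[i-1]).round(4) for i in range(4)])
    d=(w[0]+w[1]-w[2]-w[3]); print("yaw x axis",np.degrees(np.arctan2(d[1],d[0])))
for q in ([(297,112),(320,475)],[(457,102),(482,465)]): print([np.round(f(p,0),4) for p in q])
E
```

```text
[[0.6215, 0.302], [0.6092, 0.2242], [0.5325, 0.2345], [0.5436, 0.3147]] c [0.57670704 0.26884091] sides [np.float64(0.0789), np.float64(0.0788), np.float64(0.0774), np.float64(0.081)]
yaw x axis -8.469251219922846
[[0.6105, -0.1848], [0.608, -0.2611], [0.5287, -0.2591], [0.5305, -0.1805]] c [ 0.5694388  -0.22136577] sides [np.float64(0.0801), np.float64(0.0763), np.float64(0.0794), np.float64(0.0786)]
yaw x axis -2.275178290581301
[array([0.6485, 0.1132]), array([0.3106, 0.095 ])]
[array([ 0.6558, -0.0366]), array([ 0.3182, -0.055 ])]
```

```bash
python3 -m handwheel '[{"az":10.1,"jaw":-1},{"az":10.1,"jaw":-1},{"az":10.1,"jaw":-1},{"az":10.1,"jaw":-1},{"az":10.1,"jaw":-1},{"az":10.1,"jaw":-1},{"az":10.1,"jaw":-1},{"az":10.1,"jaw":-1},{"jaw":-1},{"jaw":-1}]'
```

```text
$[0]: bad value
```

```bash
python3 -m handwheel '[{"tx":0,"ty":0,"tz":0,"ax":0,"ay":0,"az":10.1,"jaw":-1},{"tx":0,"ty":0,"tz":0,"ax":0,"ay":0,"az":10.1,"jaw":-1},{"tx":0,"ty":0,"tz":0,"ax":0,"ay":0,"az":10.1,"jaw":-1},{"tx":0,"ty":0,"tz":0,"ax":0,"ay":0,"az":10.1,"jaw":-1},{"tx":0,"ty":0,"tz":0,"ax":0,"ay":0,"az":10.1,"jaw":-1},{"tx":0,"ty":0,"tz":0,"ax":0,"ay":0,"az":10.1,"jaw":-1},{"tx":0,"ty":0,"tz":0,"ax":0,"ay":0,"az":10.1,"jaw":-1},{"tx":0,"ty":0,"tz":0,"ax":0,"ay":0,"az":10.1,"jaw":-1},{"tx":0,"ty":0,"tz":0,"ax":0,"ay":0,"az":0,"jaw":-1},{"tx":0,"ty":0,"tz":0,"ax":0,"ay":0,"az":0,"jaw":-1}]'
```

```text
time: 1.45
ee_pos: [0.1666, 0.5241, 0.2312]
tcp_rot: [-180.0, 0.0, 81.8]
wrist_force: [-0.9, -0.5, -0.5]
opening: 0.0001
grasp_force: 0.0
```

```bash
python3 -m handwheel '[{"tx":-0.0194,"ty":0.0517,"tz":0,"ax":0,"ay":0,"az":0,"jaw":-1},{"tx":-0.0194,"ty":0.0517,"tz":0,"ax":0,"ay":0,"az":0,"jaw":-1},{"tx":-0.0194,"ty":0.0517,"tz":0,"ax":0,"ay":0,"az":0,"jaw":-1},{"tx":-0.0194,"ty":0.0517,"tz":0,"ax":0,"ay":0,"az":0,"jaw":-1},{"tx":-0.0194,"ty":0.0517,"tz":0,"ax":0,"ay":0,"az":0,"jaw":-1},{"tx":-0.0194,"ty":0.0517,"tz":0,"ax":0,"ay":0,"az":0,"jaw":-1},{"tx":-0.0194,"ty":0.0517,"tz":0,"ax":0,"ay":0,"az":0,"jaw":-1},{"tx":-0.0194,"ty":0.0517,"tz":0,"ax":0,"ay":0,"az":0,"jaw":-1},{"tx":-0.0194,"ty":0.0517,"tz":0,"ax":0,"ay":0,"az":0,"jaw":-1},{"tx":-0.0194,"ty":0.0517,"tz":0,"ax":0,"ay":0,"az":0,"jaw":-1}]'
```

```text
time: 2.7
ee_pos: [0.651, 0.2553, 0.2313]
tcp_rot: [180.0, -0.0, 81.7]
wrist_force: [0.1, 1.0, -0.7]
opening: 0.0001
grasp_force: 0.0
```

```bash
python3 -m handwheel '[{"tx":0,"ty":0,"tz":0.0295,"ax":0,"ay":0,"az":0,"jaw":-1},{"tx":0,"ty":0,"tz":0.0295,"ax":0,"ay":0,"az":0,"jaw":-1},{"tx":0,"ty":0,"tz":0.0295,"ax":0,"ay":0,"az":0,"jaw":-1},{"tx":0,"ty":0,"tz":0.0295,"ax":0,"ay":0,"az":0,"jaw":-1},{"tx":0,"ty":-0.01,"tz":0,"ax":0,"ay":0,"az":0,"jaw":-1},{"tx":0,"ty":-0.01,"tz":0,"ax":0,"ay":0,"az":0,"jaw":-1},{"tx":0,"ty":-0.01,"tz":0,"ax":0,"ay":0,"az":0,"jaw":-1},{"tx":0,"ty":-0.01,"tz":-0.001,"ax":0,"ay":0,"az":0,"jaw":-1},{"tx":0,"ty":-0.01,"tz":-0.002,"ax":0,"ay":0,"az":0,"jaw":-1},{"tx":0,"ty":0,"tz":0,"ax":0,"ay":0,"az":0,"jaw":-1}]'
python3 - <<'E'
from h import *
c=optics.camera("scene"); crop(c,(170,80,410,260),3,"s1.png")
E
```

```text
time: 3.95
ee_pos: [0.5996, 0.264, 0.117]
tcp_rot: [180.0, -0.0, 81.6]
wrist_force: [0.5, -1.0, 0.1]
opening: 0.0001
grasp_force: 0.3
```

View pics/s1.png

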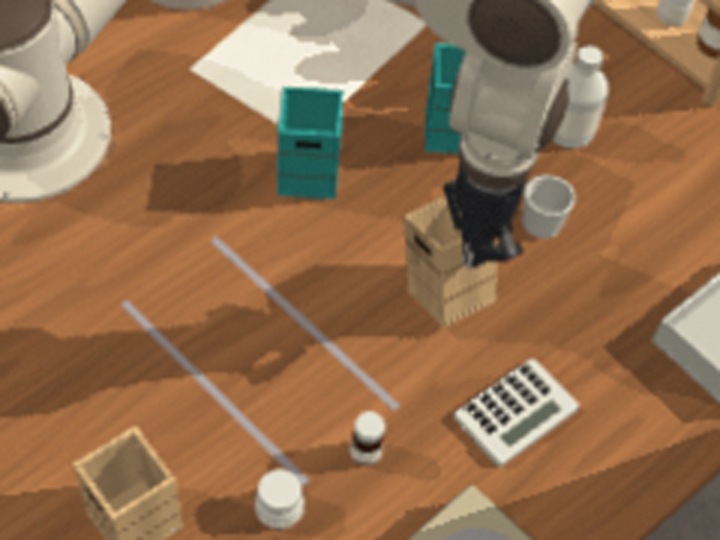

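The left crate (crop 450,260) is starting to tilt towards the robot, with its foot still at about (447,322). I'll keep pulling.

```bash
python3 -m handwheel '[{"tx":0,"ty":-0.01,"tz":-0.002,"ax":0,"ay":0,"az":0,"jaw":-1},{"tx":0,"ty":-0.01,"tz":-0.002,"ax":0,"ay":0,"az":0,"jaw":-1},{"tx":0,"ty":-0.01,"tz":-0.002,"ax":0,"ay":0,"az":0,"jaw":-1},{"tx":0,"ty":-0.01,"tz":-0.002,"ax":0,"ay":0,"az":0,"jaw":-1},{"tx":0,"ty":-0.01,"tz":-0.002,"ax":0,"ay":0,"az":0,"jaw":-1},{"tx":0,"ty":-0.01,"tz":-0.002,"ax":0,"ay":0,"az":0,"jaw":-1},{"tx":0,"ty":0,"tz":0,"ax":0,"ay":0,"az":0,"jaw":-1},{"tx":0,"ty":0,"tz":0,"ax":0,"ay":0,"az":0,"jaw":-1},{"tx":0,"ty":0,"tz":0,"ax":0,"ay":0,"az":0,"jaw":-1},{"tx":0,"ty":0,"tz":0,"ax":0,"ay":0,"az":0,"jaw":-1}]'
python3 - <<'E'
from h import *
c=optics.camera("scene"); crop(c,(170,80,410,260),3,"s2.png")
E
```

```text
time: 5.25
ee_pos: [0.5409, 0.2724, 0.1281]
tcp_rot: [-180.0, 0.0, 81.5]
wrist_force: [-0.3, -0.5, 0.6]
opening: -0.0001
grasp_force: 0.0
```

View pics/s2.png

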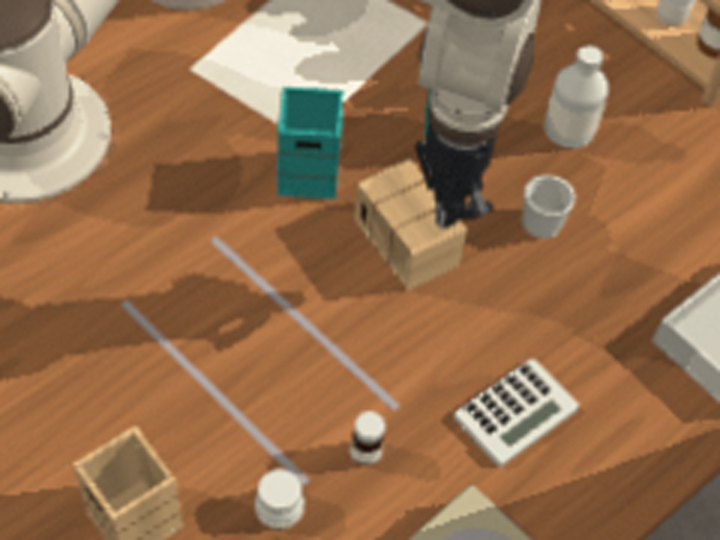

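The left crate lies on its near side. Its underside, at crop pixel (435,262), looks bare. Next is the right crate.

```bash
python3 -m handwheel '[{"tx":0,"ty":0,"tz":-0.034,"ax":0,"ay":0,"az":-2.1,"jaw":-1},{"tx":0,"ty":0,"tz":-0.034,"ax":0,"ay":0,"az":-2.1,"jaw":-1},{"tx":0,"ty":0,"tz":-0.034,"ax":0,"ay":0,"az":-2.0,"jaw":-1},{"tx":-0.05,"ty":0.0125,"tz":0,"ax":0,"ay":0,"az":0,"jaw":-1},{"tx":-0.05,"ty":0.0125,"tz":0,"ax":0,"ay":0,"az":0,"jaw":-1},{"tx":-0.05,"ty":0.0125,"tz":0,"ax":0,"ay":0,"az":0,"jaw":-1},{"tx":-0.05,"ty":0.0125,"tz":0,"ax":0,"ay":0,"az":0,"jaw":-1},{"tx":-0.05,"ty":0.0125,"tz":0,"ax":0,"ay":0,"az":0,"jaw":-1},{"tx":-0.05,"ty":0.0125,"tz":0,"ax":0,"ay":0,"az":0,"jaw":-1},{"tx":-0.05,"ty":0.0125,"tz":0,"ax":0,"ay":0,"az":0,"jaw":-1}]'
```

```text
time: 6.55
ee_pos: [0.6148, -0.0824, 0.2303]
tcp_rot: [180.0, -0.0, 87.8]
wrist_force: [0.1, 1.1, 0.4]
opening: 0.0
grasp_force: 0.0
```

```bash
python3 -m handwheel '[{"tx":-0.047,"ty":0.0125,"tz":0,"ax":0,"ay":0,"az":0,"jaw":-1},{"tx":-0.047,"ty":0.0125,"tz":0,"ax":0,"ay":0,"az":0,"jaw":-1},{"tx":-0.044,"ty":0.0125,"tz":0,"ax":0,"ay":0,"az":0,"jaw":-1},{"tx":0,"ty":0,"tz":0,"ax":0,"ay":0,"az":0,"jaw":-1},{"tx":0,"ty":0,"tz":0.029,"ax":0,"ay":0,"az":0,"jaw":-1},{"tx":0,"ty":0,"tz":0.029,"ax":0,"ay":0,"az":0,"jaw":-1},{"tx":0,"ty":0,"tz":0.029,"ax":0,"ay":0,"az":0,"jaw":-1},{"tx":0,"ty":0,"tz":0.029,"ax":0,"ay":0,"az":0,"jaw":-1},{"tx":0,"ty":0,"tz":0,"ax":0,"ay":0,"az":0,"jaw":-1},{"tx":0,"ty":0,"tz":0,"ax":0,"ay":0,"az":0,"jaw":-1}]'
```

```text
time: 7.8
ee_pos: [0.647, -0.2196, 0.1158]
tcp_rot: [179.9, 0.0, 87.8]
wrist_force: [-0.5, -0.5, 0.4]
opening: 0.0001
grasp_force: 0.0
```

```bash
python3 -m handwheel '[{"tx":0,"ty":-0.012,"tz":0,"ax":0,"ay":0,"az":0,"jaw":-1},{"tx":0,"ty":-0.011,"tz":0,"ax":0,"ay":0,"az":0,"jaw":-1},{"tx":0,"ty":-0.01,"tz":0,"ax":0,"ay":0,"az":0,"jaw":-1},{"tx":0,"ty":-0.01,"tz":-0.001,"ax":0,"ay":0,"az":0,"jaw":-1},{"tx":0,"ty":-0.01,"tz":-0.002,"ax":0,"ay":0,"az":0,"jaw":-1},{"tx":0,"ty":-0.01,"tz":-0.002,"ax":0,"ay":0,"az":0,"jaw":-1},{"tx":0,"ty":-0.01,"tz":-0.002,"ax":0,"ay":0,"az":0,"jaw":-1},{"tx":0,"ty":-0.01,"tz":-0.002,"ax":0,"ay":0,"az":0,"jaw":-1},{"tx":0,"ty":-0.01,"tz":-0.002,"ax":0,"ay":0,"az":0,"jaw":-1},{"tx":0,"ty":-0.01,"tz":-0.002,"ax":0,"ay":0,"az":0,"jaw":-1}]'
python3 -m handwheel '[{"tx":0,"ty":-0.005,"tz":-0.002,"ax":0,"ay":0,"az":0,"jaw":-1},{"tx":0,"ty":0,"tz":0,"ax":0,"ay":0,"az":0,"jaw":-1},{"tx":0,"ty":0,"tz":-0.03,"ax":0,"ay":0,"az":0,"jaw":1},{"tx":0,"ty":0,"tz":-0.03,"ax":0,"ay":0,"az":0,"jaw":1},{"tx":-0.02,"ty":0,"tz":-0.03,"ax":0,"ay":0,"az":0,"jaw":1},{"tx":-0.03,"ty":0,"tz":0,"ax":0,"ay":0,"az":0,"jaw":1},{"tx":-0.03,"ty":0,"tz":0,"ax":0,"ay":0,"az":0,"jaw":1},{"tx":-0.03,"ty":0,"tz":0,"ax":0,"ay":0,"az":0,"jaw":1},{"tx":0,"ty":0,"tz":0,"ax":0,"ay":0,"az":0,"jaw":1},{"tx":0,"ty":0,"tz":0,"ax":0,"ay":0,"az":0,"jaw":1}]'
python3 - <<'E'
from h import *
c=optics.camera("scene"); crop(c,(150,110,390,290),3,"s3.png")
c=optics.camera("top"); crop(c,(140,140,390,280),3,"t3.png")
E
```

```text
time: 9.05
ee_pos: [0.5429, -0.2159, 0.1273]
tcp_rot: [-180.0, -0.0, 87.8]
wrist_force: [-0.9, 0.5, -0.4]
opening: -0.0002
grasp_force: 0.0
time: 10.3
ee_pos: [0.5345, -0.3253, 0.219]
tcp_rot: [-180.0, -0.0, 87.8]
wrist_force: [0.4, 0.1, 0.4]
opening: 0.0855
grasp_force: 0.0
```

View pics/s3.png

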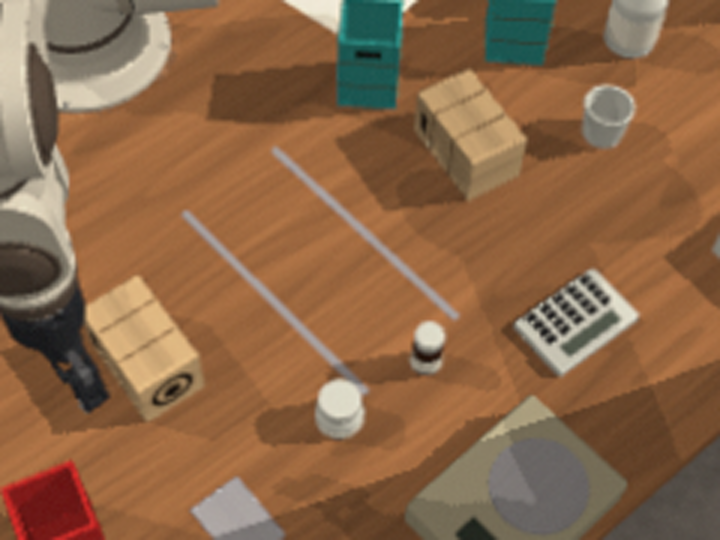

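View pics/t3.png

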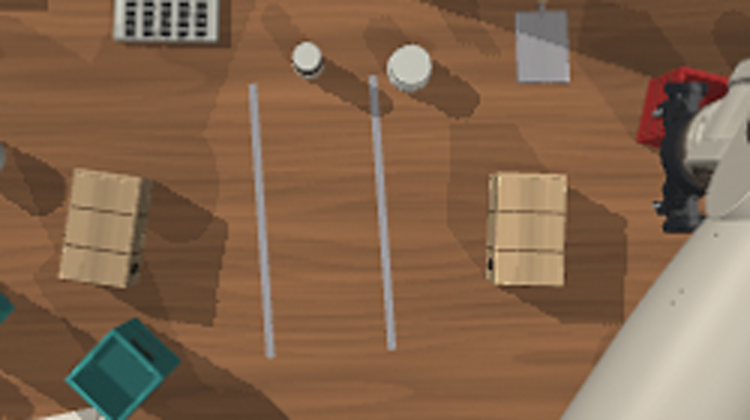

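Both crates lie. The stamp (ring and dot) shows at scene crop (172,388), so the right crate is the stamped one. In the top crop its upper face has corners (498,173), (568,175), (564,286), (495,284).

```bash
python3 - <<'E'
from h import *
c=optics.camera("top")
f=lambda p,z: ray(c,(140+(p[0]+.5)/3-.5,140+(p[1]+.5)/3-.5),z)
for q in ([(498,173),(568,175),(564,286),(495,284)],[(75,170),(143,178),(128,287),(60,277)]):
    w=np.array([f(p,.08) for p in q]); d=w[0]+w[1]-w[2]-w[3]
    print(np.round(w,3).tolist(),w.mean(0).round(4),"yaw",np.degrees(np.arctan2(d[1],d[0])),np.linalg.norm(d)/2)
print("red",f((638,143),.0),f((655,70),.13))
E
```

```text
[[0.53, -0.179], [0.527, -0.261], [0.398, -0.253], [0.401, -0.173]] [ 0.464  -0.2165] yaw -2.958268284435613 0.12914098875143432
[[0.54, 0.316], [0.53, 0.236], [0.403, 0.254], [0.415, 0.334]] [0.4718 0.2851] yaw -8.220905824034695 0.12729295773053972
red [ 0.5683915  -0.36741648] [ 0.64245004 -0.35256657]
```

```bash
python3 -m handwheel '[{"tx":0.009,"ty":-0.022,"tz":0,"ax":0,"ay":0,"az":0,"jaw":1},{"tx":0.009,"ty":-0.022,"tz":0,"ax":0,"ay":0,"az":0,"jaw":1},{"tx":0.009,"ty":-0.022,"tz":0,"ax":0,"ay":0,"az":0,"jaw":1},{"tx":0,"ty":0,"tz":0,"ax":0,"ay":0,"az":0,"jaw":1},{"tx":0,"ty":0,"tz":0.04,"ax":0,"ay":0,"az":0,"jaw":1},{"tx":0,"ty":0,"tz":0.04,"ax":0,"ay":0,"az":0,"jaw":1},{"tx":0,"ty":0,"tz":0.04,"ax":0,"ay":0,"az":0,"jaw":1},{"tx":0,"ty":0,"tz":0.04,"ax":0,"ay":0,"az":0,"jaw":1},{"tx":0,"ty":0,"tz":0.037,"ax":0,"ay":0,"az":0,"jaw":1},{"tx":0,"ty":0,"tz":0,"ax":0,"ay":0,"az":0,"jaw":1}]'
```

```text
time: 11.7
ee_pos: [0.4684, -0.2949, 0.0196]
tcp_rot: [-179.8, -0.1, 87.8]
wrist_force: [-0.7, -0.3, 1.1]
opening: 0.086
grasp_force: 0.0
```

```bash
python3 -m handwheel '[{"tx":0.012,"ty":0,"tz":0,"ax":0,"ay":0,"az":0,"jaw":1},{"tx":0.01,"ty":0,"tz":0,"ax":0,"ay":0,"az":0,"jaw":1},{"tx":0.01,"ty":0,"tz":0,"ax":0,"ay":0,"az":0,"jaw":1},{"tx":0.014,"ty":0,"tz":0,"ax":0,"ay":0,"az":-0.3,"jaw":1},{"tx":0.016,"ty":0,"tz":0,"ax":0,"ay":0,"az":-0.3,"jaw":1},{"tx":0.016,"ty":0,"tz":0,"ax":0,"ay":0,"az":-0.3,"jaw":1},{"tx":0.016,"ty":0,"tz":0,"ax":0,"ay":0,"az":-0.3,"jaw":1},{"tx":0.016,"ty":0,"tz":0,"ax":0,"ay":0,"az":-0.3,"jaw":1},{"tx":0.016,"ty":0,"tz":0,"ax":0,"ay":0,"az":-0.3,"jaw":1},{"tx":0.014,"ty":0,"tz":0,"ax":0,"ay":0,"az":-0.3,"jaw":1}]'
```

```text
time: 12.95
ee_pos: [0.4732, -0.1551, 0.0223]
tcp_rot: [-180.0, -0.0, 89.9]
wrist_force: [0.6, -2.4, 2.1]
opening: 0.085
grasp_force: 0.1
```

```bash
python3 -m handwheel '[{"tx":0.016,"ty":0,"tz":0,"ax":0,"ay":0,"az":-0.3,"jaw":1},{"tx":0.016,"ty":0,"tz":0,"ax":0,"ay":0,"az":-0.3,"jaw":1},{"tx":0.016,"ty":0,"tz":0,"ax":0,"ay":0,"az":-0.3,"jaw":1},{"tx":0.016,"ty":0,"tz":0,"ax":0,"ay":0,"az":-0.3,"jaw":1},{"tx":0.016,"ty":0,"tz":0,"ax":0,"ay":0,"az":-0.3,"jaw":1},{"tx":0.016,"ty":0,"tz":0,"ax":0,"ay":0,"az":-0.3,"jaw":1},{"tx":0.014,"ty":0,"tz":0,"ax":0,"ay":0,"az":-0.3,"jaw":1},{"tx":0.01,"ty":0,"tz":0,"ax":0,"ay":0,"az":0,"jaw":1},{"tx":0.006,"ty":0,"tz":0,"ax":0,"ay":0,"az":0,"jaw":1},{"tx":0.003,"ty":0,"tz":0,"ax":0,"ay":0,"az":0,"jaw":1}]'
python3 -m handwheel '[{"tx":0,"ty":0,"tz":0,"ax":0,"ay":0,"az":0,"jaw":1},{"tx":-0.015,"ty":0,"tz":0,"ax":0,"ay":0,"az":0,"jaw":1},{"tx":-0.03,"ty":0,"tz":0,"ax":0,"ay":0,"az":0,"jaw":1},{"tx":-0.03,"ty":0,"tz":0,"ax":0,"ay":0,"az":0,"jaw":1},{"tx":-0.03,"ty":0,"tz":0,"ax":0,"ay":0,"az":0,"jaw":1},{"tx":0,"ty":0,"tz":-0.04,"ax":0,"ay":0,"az":0,"jaw":1},{"tx":0,"ty":0,"tz":-0.04,"ax":0,"ay":0,"az":0,"jaw":1},{"tx":0,"ty":0,"tz":-0.04,"ax":0,"ay":0,"az":0,"jaw":1},{"tx":0,"ty":0,"tz":-0.04,"ax":0,"ay":0,"az":0,"jaw":1},{"tx":0,"ty":0,"tz":0,"ax":0,"ay":0,"az":0,"jaw":1}]'
python3 - <<'E'
from h import *
c=optics.camera("top"); crop(c,(140,140,390,280),3,"t4.png")
E
```

```text
time: 14.2
ee_pos: [0.4712, -0.027, 0.0223]
tcp_rot: [-180.0, 0.0, 92.0]
wrist_force: [0.2, -2.9, 2.1]
opening: 0.0854
grasp_force: 0.1
time: 15.45
ee_pos: [0.4759, -0.1335, 0.1854]
tcp_rot: [179.7, 0.1, 91.9]
wrist_force: [0.1, 0.3, -0.8]
opening: 0.0857
grasp_force: 0.0
```

View pics/t4.png

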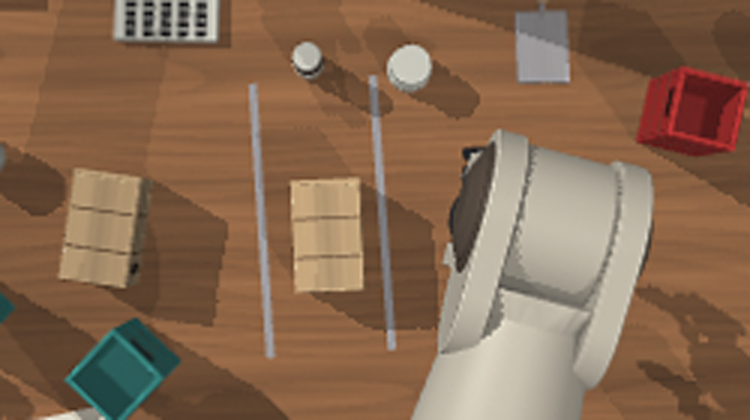

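The stamped crate (crop x 290–363, y 178–292) lies wholly between the strips (inner edges at about x=264 and 381). Everything else is where it was, and the arm is clear.

```bash
python3 -c "
from workcell import workorder; print(workorder.job_done())"
```

```text
the job is handed in; nothing more can be done
None
```

I tipped both crates onto their near sides, found the stamp under the right one, pushed that crate into the dispatch line until it lay wholly between the strips, and handed the job in at about 15.5 s of robot time.

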